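# Set the lamp dimmer to half

### The arm

A 6-joint arm with a two-finger parallel gripper is mounted at the origin on a cart in front of the work surface, level with it; the furniture and walls round the work are solid. World frame = base frame: x ahead of the robot, y to its left, z up, the work surface at z = 0. Lengths are in m, angles in rad, forces in N, time in s.
With the tool pointing down it reaches from about 0.325 to 0.925 m from the base axis. Payload 3.1 kg.
Tool frame: the origin (TCP) lies midway between the tips of the shut fingers; the grasp point (between the pads) lies 19 mm behind it; z points along the fingers, y is the line along which they close (so a half turn about z gives the same grasp; the last joint's range is limited). The gripper opens to 85 mm and grips with 20 to 120 N. Pads are 22 mm wide; open, the fingers measure 114 mm over their backs; the gripper's body (76 mm by 85 mm) begins 54 mm behind the grasp point. The pads swing forward as they close: fully open they stand 13 mm farther back than shut.
Start: joints at [-1.213, 0.217, 1.613, -0, 1.311, -0.112], TCP at [0.283, -0.557, 0.231] pointing down, gripper open.
Joint ranges: [-2.75, 2.75], [-0.78, 2.1], [0.31, 2.55], [-1.13, 4.27], [0.13, 2.63], [-2.58, 2.58]. Speed limits (rad/s): [2.79, 2.79, 3.14, 3.14, 3.14, 3.14].

### API

Orientations are given as a unit quaternion [w, x, y, z].
In Python, from workcell import * gives the robot as it stands. The module is installed in compiled form; this text tells all that it offers.
- The arm moves only by the shell command python3 -m handwheel 'ROWS' [FORCE]. ROWS is JSON, one flat list of numbers, 5 for each row, row after row: the finger opening in cm, from 0 to 8.54, then the shift along the tool's x, y, z in cm, then the turn about the tool's z in degrees. A call has 1 to 8 rows; each row shifts and turns the commanded pose from where the row before left it, along the tool's axes as they then stand; what a row does not reach is not made up. A row lasts 1/10 s, in which the tool goes at most 50 mm and 8.59 degrees, less where a joint would pass 70% of its speed; a pose out of reach is approached as far as the arm can. A call with a gripper value outside its range is refused whole. The fingers move at their own pace and stop on an object; FORCE is the grip in N (left out, the last holds). Time passes only in rows, so rows that do not move let the fingers close. It gives the time, the measured TCP pose, the force, the opening and the grip force at its end, in the units of the state.
- state(): the state, without advancing time (a new reading comes with each control period).
- camera(name): name is "side" or "top" or "wrist"; returns (picture, depth): 384x512x3 uint8, red, green, blue; 384x512 float32, m along the optical axis (not along the pixel's ray), 0 where there is no reading.
- camera_model(name): a dict with "fx", "fy", "cx", "cy" (pixels), "rvec" (rotation vector, rad) and "tvec" (3), from world to camera coordinates, as OpenCV has them. Camera axes: x right, y down, z forward; pixel columns grow to the right and rows downward; lengths in m; the calibration is good to about 2 mm. The wrist camera is an equidistant fisheye: a pixel r from the principal point sees the ray r / f radians off the axis. A picture is of the moment at which its call begins: read the wrist's pose just before it. camera_model takes no time and is no camera call; for the wrist camera it gives the pose at the moment of the call.
- hand_in(): hands the job in; it is judged then, once.
The state is a dict: "clock": time; "qpos": joint angles; "qvel": joint speeds; "tau": joint torques, N m; "tool_pos": TCP position; "orientation": TCP orientation; "wrist_force": force on the tool from outside, world axes, zero at the start; "moment": the same for the moment, N m; "opening": finger opening in m; "grip_force": force on a finger pad.
Only numpy, scipy, OpenCV 4.12 (cv2) and the standard library are available. Lean on these libraries where they do the work, as an engineer would, in place of code of your own. Each camera call takes 0.05 s, during which the arm holds its last target. There are 200 camera calls.

### The job

Set the lamp dimmer, the control box with the wide thumbwheel, to its half-way setting: roll the wheel where it stands out of its slot until the white line across its rim is level with the two black index bars beside the slot, at the very top, then take your hand away. Do not turn the narrow wheel of the other box, which runs the stirrer.

Things in the scene. Friction and masses are not known exactly. Their poses are not given: they have to be found in the camera images.
- lamp_dimmer: Fixed grey box, aluminium top, 120 (x) x 90 (y) x 60 mm high, origin centre of underside; x points away from the robot, yaw to 0.4 rad, left or right place. Black thumbwheel, 70 mm diameter, 18 mm WIDE, in a slot 62 x 22 mm, long in x, at the panel's centre. Axis along y, 38 mm up; rim top 73 mm up (13 above the panel) right over the origin, level with two black index bars (x = 0).
- lamp_wheel (a joint): Angle of the white line on the wide wheel, rad: 0 at the top, level with the index bars; negative nearer the robot (box -x), positive beyond. Starts at -0.75 to -0.45; grows as the top is rolled away from the robot, 35 mm of rim a radian. Friction about 1.2 N at the rim; stays where left, no spring, range -1 to 1.
- stirrer_control: Leave alone: fixed box of the same make and size (120 x 90 x 60 mm, origin centre of underside); its thumbwheel is also 70 mm in diameter but NARROW, 6 mm wide.
- stirrer_mark (a point): White line on the rim of the stirrer control's narrow wheel; it must stay where it is.

How it is judged:
By the outcome, as a careful person would: the job done as asked, in the order asked, and still so for the second after the job is handed in, with the robot touching nothing.
It also fails if it takes over 32 s, if anything falls off the work surface, if the arm or the gripper's body presses on something with over 40 N, if the wrist force passes 120 N, or if a joint passes its speed limit or range.

## Working session

There is one attempt and no reset: what is moved stays moved. The work goes in short steps, Python scripts to look and compute and a shell command to move; the robot and the scene stay as the last step left them, time stands still between calls to the robot, and variables do not carry over. Pictures are saved under pics/ and viewed, at most 10 in all, crops included, and the job is handed in when it is done.

```bash
mkdir -p pics
cat > h.py <<'E'
from workcell import *
import numpy as np, cv2
def cam(n):
    m=camera_model(n); R=cv2.Rodrigues(np.array(m['rvec'],float))[0]; return m,R,np.array(m['tvec'],float).ravel()
def ray(c,u,v,fish=False):
    m,R,t=c; a=(u-m['cx'])/m['fx']; b=(v-m['cy'])/m['fy']
    if fish:
        r=np.hypot(a,b)+1e-12; d=np.array([a/r*np.sin(r),b/r*np.sin(r),np.cos(r)])
    else: d=np.array([a,b,1.])
    return -R.T@t, R.T@d
def onplane(c,u,v,z,fish=False):
    o,d=ray(c,u,v,fish); return o+d*(z-o[2])/d[2]
def bydepth(c,u,v,dep):
    o,d=ray(c,u,v); return o+d*dep
E
python3 - <<'E'
from h import *
s=state(); print(s['tool_pos'],s['orientation'],s['clock'])
a,da=camera('top'); b,db=camera('side')
np.savez('first.npz',a=a,da=da,b=b,db=db)
cv2.imwrite('pics/top.png',a[:,:,::-1]); cv2.imwrite('pics/side.png',b[:,:,::-1])
for n in('top','side'): c=cam(n); print(c[0], -c[1].T@c[2])
E
```

```text
[ 0.2826803  -0.55650048  0.22994501] [-1.19847651e-03  9.72534260e-01  2.32756643e-01 -1.50814096e-04] 0.0
{'fx': 364.91826066615585, 'fy': 364.91826066615585, 'cx': 257.63752435116163, 'cy': 187.9055168996047, 'rvec': array([ 2.13661363, -2.1037698 ,  0.16240607]), 'tvec': array([-0.00211885,  0.53361357,  0.83464763])} [ 0.3807068  -0.01408768  0.91446622]
{'fx': 374.00374613518886, 'fy': 374.00374613518886, 'cx': 255.41762536087916, 'cy': 191.81447476589224, 'rvec': array([ 2.10394343, -0.17491842,  0.10046747]), 'tvec': array([-0.54239332,  0.12256155,  0.80147281])} [ 0.43091732 -0.70616739  0.51692203]
```

View pics/top.png

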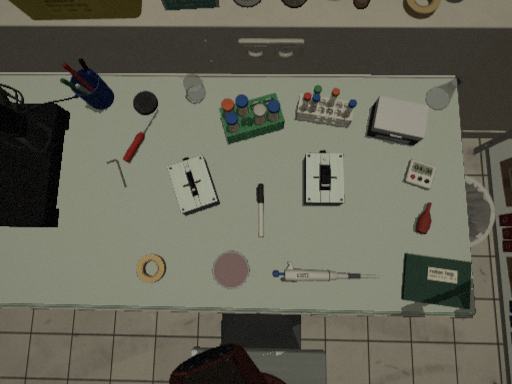

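View pics/side.png

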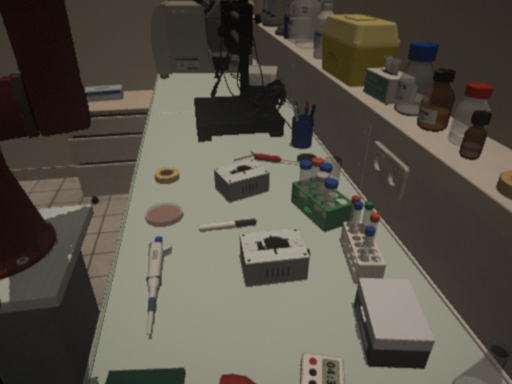

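The top view shows two boxes. The one at (324,178) has the wider wheel, so it is the dimmer; the narrow one is at (193,185). In the side view the dimmer is at (273,253). Next I'll measure it.

Run:
```python
from h import *
f=np.load('first.npz'); a,da,b,db=[f[k] for k in('a','da','b','db')]
c=cam('top'); cs=cam('side')
def panel(dep,c,name,bounds):
    v,u=np.mgrid[0:384,0:512]; o=-c[1].T@c[2]
    d=np.stack([(u-c[0]['cx'])/c[0]['fx'],(v-c[0]['cy'])/c[0]['fy'],np.ones_like(u)],-1)@c[1]
    P=o+d*dep[...,None]
    m=(P[...,2]>.05)&(P[...,2]<.068)&(dep>0)
    n,l,st,ce=cv2.connectedComponentsWithStats(m.astype(np.uint8))
    for i in range(1,n):
        if st[i,4]<300: continue
        q=P[l==i]; r=cv2.minAreaRect(q[:,:2].astype(np.float32)*1000)
        print(name,ce[i],st[i,4],r,np.median(q[:,2]))
panel(da,c,'top',0); panel(db,cs,'side',0)
ca=cv2.resize(a[140:215,165:350],None,fx=4,fy=4,interpolation=2)
cb=cv2.resize(b[220:285,225:320],None,fx=7.5,fy=4,interpolation=2)
w=max(ca.shape[1],cb.shape[1]); z=np.zeros((ca.shape[0]+cb.shape[0],w,3),np.uint8)
z[:ca.shape[0],:ca.shape[1]]=ca; z[ca.shape[0]:,:cb.shape[1]]=cb
cv2.imwrite('pics/crop.png',z[:,:,::-1]); print(z.shape)
```

```text
top [276.47619048  63.03318903] 1386 ((859.0493774414062, -31.490570068359375), (972.2718505859375, 17.511669158935547), 89.95903778076172) 0.059211144237630464
top [251.58642766 116.80665813] 781 ((717.20751953125, 25.345375061035156), (79.19792938232422, 147.87680053710938), 17.16510772705078) 0.05723371009535927
top [399.95860058 117.24139942] 1715 ((711.8995971679688, -339.34979248046875), (123.18489074707031, 85.45610809326172), 78.25723266601562) 0.0654588296153813
top [ 28.0640976  171.14562355] 5164 ((592.584228515625, 575.72021484375), (317.5603332519531, 140.15647888183594), 0.8725209832191467) 0.06373169928219935
top [324.31480431 177.56097561] 1763 ((560.4487915039062, -152.78155517578125), (90.59757995605469, 119.97814178466797), 89.66433715820312) 0.05991976798895704
top [191.78205834 183.43698404] 1817 ((541.5780029296875, 164.46681213378906), (120.52765655517578, 90.31228637695312), 20.144775390625) 0.06005789030766884
side [228.80800405 112.60790274] 1974 ((590.7506103515625, 700.961669921875), (318.9100036621094, 397.33612060546875), 0.08474411815404892) 0.063800990
[... 432 characters left out ...]
043395996094), 16.716007232666016) 0.05745634044704989
side [ 20.61940299 230.65920398] 402 ((70.94868469238281, -16.14242935180664), (107.62711334228516, 38.38105010986328), 69.95171356201172) 0.05881153173165243
side [272.9969651  247.73090541] 1977 ((558.48828125, -152.7500762939453), (92.28483581542969, 120.19588470458984), 89.72676849365234) 0.0602817034178984
side [394.07557841 313.14524422] 3890 ((710.3074951171875, -338.5906677246094), (123.92410278320312, 84.78182220458984), 78.32644653320312) 0.06600166720738196
side [483.48295455 375.59090909] 352 ((777.4885864257812, -461.915771484375), (22.11368179321289, 36.826210021972656), 26.466938018798828) 0.06047767172939755
(560, 740, 3)
```

View pics/crop.png

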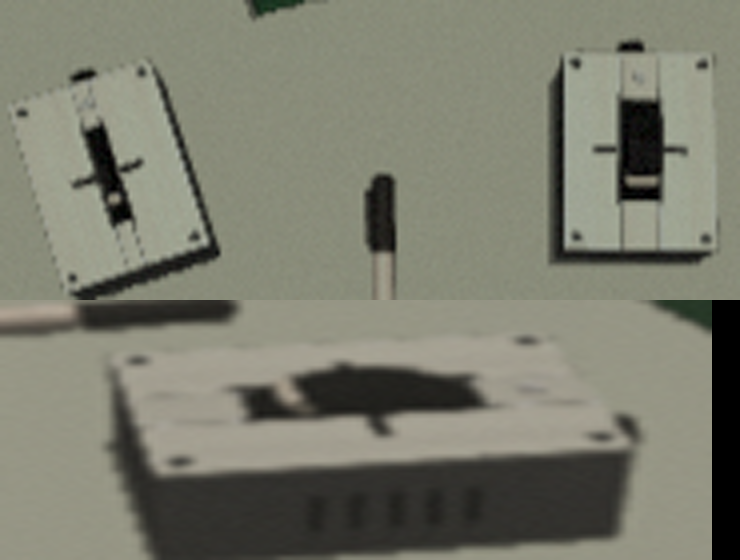

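The dimmer panel is at (0.5595,-0.1528) at a height of 60 mm with yaw about 0, and both views agree. The stirrer is at (0.54,0.164) and is well clear. I'll turn the tool square to the box and move towards the dimmer.

```bash
python3 -m handwheel '[5,2,-2,0,6.7, 5,2,-2,0,6.7, 5,2,-2,0,6.7, 5,2,-2,0,6.7]'
python3 - <<'E'
from h import *
c=cam('top'); cs=cam('side')
z=.07
for k in range(30):
    p=onplane(c,165+641/4,140+182/4,z); th=np.arcsin((p[0]-.5595)/.035); z=.5*z+.5*(.038+.035*np.cos(th))
print(p,th)
s=state(); 
from scipy.spatial.transform import Rotation as Ro
q=s['orientation']; M=Ro.from_quat([q[1],q[2],q[3],q[0]]).as_matrix(); print(M.round(3)); print(s['tool_pos'], (M.T@(np.array([.5595,-.153,.15])-s['tool_pos']))*100)
E
```

```text
clock: 0.5
tool_pos: [0.3357, -0.4569, 0.2305]
orientation: [-0.001, 1.0, -0.002, -0.0]
wrist_force: [-0.0, 0.2, 1.1]
opening: 0.0502
grip_force: 0.0
[ 0.53816346 -0.15350995  0.06574441] -0.6555751776756839
[[ 1.    -0.004 -0.001]
 [-0.004 -1.     0.001]
 [-0.001 -0.001 -1.   ]]
[ 0.33570998 -0.456892    0.23051113] [ 22.27901622 -30.45607379   8.07567942]
```

```bash
python3 -m handwheel '[5,2.6,-4,0.5,0, 5,2.6,-4,1,0, 5,2.6,-4,1,0, 5,2.6,-4,1,0, 5,2.6,-4,1,0, 5,2.6,-4,1,0, 5,2.6,-3.2,1,0, 5,3,-3.2,0.5,0]'; python3 -m handwheel '[5,0,0,0,0, 5,0,0,0,0]'
python3 - <<'E'
from h import *
c=cam('wrist'); a,d=camera('wrist'); print(c[0],-c[1].T@c[2]); cv2.imwrite('pics/w1.png',a[:,:,::-1]); s=state(); print(s['tool_pos'],s['orientation'])
np.savez('w1.npz',a=a,d=d,R=c[1],t=c[2])
E
```

```text
clock: 1.3
tool_pos: [0.5467, -0.1517, 0.1596]
orientation: [-0.0, 1.0, 0.001, -0.001]
wrist_force: [0.7, -0.2, 0.3]
opening: 0.0499
grip_force: 0.0
clock: 1.5
tool_pos: [0.547, -0.1531, 0.1605]
orientation: [-0.0, 1.0, 0.002, -0.001]
wrist_force: [-0.3, 0.3, -0.5]
opening: 0.0498
grip_force: 0.0
{'fx': 297.3186396354542, 'fy': 297.3186396354542, 'cx': 250.31576183276482, 'cy': 187.58911282911407, 'rvec': array([-2.0526401 ,  2.04147741,  0.33249368]), 'tvec': array([-0.15522306,  0.4987576 ,  0.48600953])} [ 0.62783728 -0.15205113  0.30291816]
[ 0.54666549 -0.15398873  0.16083236] [ 8.01118814e-05  9.99998763e-01  1.40163199e-03 -7.09327318e-04]
```

View pics/w1.png

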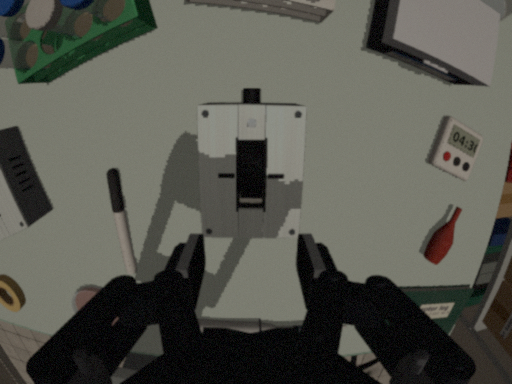

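The wrist view shows the index bars at row 176 (about columns 230 and 285). The wheel spans columns 237–266, and the white line is at about (251,205).

```bash
cat >> h.py <<'E'
def meas(a,c,box):
    """white line angle + wheel centre from wrist image; box=(u0,u1,v0,v1) of wheel"""
    pass
E
python3 - <<'E'
from h import *
f=np.load('w1.npz'); c=(camera_model('wrist'),f['R'],f['t']); a=f['a']; d=f['d']
g=a.sum(2)//3
print(g[195:215,251], g[168:184,228], g[168:184,283]); print(g[176-18,228:275])
for u,v,z in[(231,176,.06),(285,176,.06),(237,160,.07),(266,160,.07),(205,113,.06),(298,114,.06),(208,231,.06),(292,232,.06)]: print(u,v,onplane(c,u,v,z,True).round(4))
z=.07
for k in range(30):
    p=onplane(c,251,205,z,True); th=np.arcsin((p[0]-.5595)/.035); z=.5*z+.5*(.038+.035*np.cos(th))
print(p,th)
E
```

```text
[ 4  4 27 58 75 78 76 63 38 11  2  9 25 49 66 72 74 77 77 79] [82 79 81 79 73 50 23 12 15 37 67 76 80 81 81 76] [135 136 136 133 130 115  89  66  66  76  98 125 125 100  89  84]
[ 81  79  82  84  82  79  82  74  35   9  19   6   5  16  17  11  15  14
  13  16  23   8   9  16  12  12  11  17  13  16  12  18  16  14   7  10
  13  23  53 101 128 138 136 134 137 138 138]
231 176 [ 0.557  -0.1358  0.06  ]
285 176 [ 0.5573 -0.1819  0.06  ]
237 160 [ 0.5734 -0.1415  0.07  ]
266 160 [ 0.5735 -0.1648  0.07  ]
205 113 [ 0.6107 -0.115   0.06  ]
298 114 [ 0.6104 -0.191   0.06  ]
208 231 [ 0.5044 -0.1137  0.06  ]
292 232 [ 0.5039 -0.1909  0.06  ]
[ 0.52753849 -0.15305438  0.05240601] -1.151034466290522
```

```bash
python3 -m handwheel '[5,0,0,4,0, 4,0,0,3.2,0, 4,0,0,1.0,0, 4,0,0,0.7,0, 4,0,0,0.4,0, 4,0,0,0.4,0,4,0,0,0,0]' 20
python3 - <<'E'
from h import *
f=np.load('w1.npz'); c=(camera_model('wrist'),f['R'],f['t'])
z=.07
for k in range(30):
    p=onplane(c,251,200,z,True); th=np.arcsin((p[0]-.5573)/.035); z=.5*z+.5*(.038+.035*np.cos(th))
print(p,th); print(state()['tool_pos'])
E
```

```text
clock: 2.25
tool_pos: [0.5478, -0.1544, 0.0651]
orientation: [0.0, 1.0, 0.001, 0.001]
wrist_force: [0.6, 0.4, -0.5]
opening: 0.04
grip_force: 0.0
[ 0.53803998 -0.15296692  0.06722416] -0.5827071188453861
[ 0.54783823 -0.15437646  0.06514165]
```

```bash
python3 -m handwheel '[3,0,-0.1,0.1,0, 2.2,0,0,0,0, 1.5,0,0,0,0, 1.5,0,0,0,0, 1.5,0,0,0,0, 1.5,0,0,0,0]' 20
python3 - <<'E'
from h import *
c=cam('wrist'); a,d=camera('wrist'); cv2.imwrite('pics/w2.png',cv2.resize(a[150:350,150:350],None,fx=3,fy=3)[:,:,::-1])
E
```

```text
clock: 2.85
tool_pos: [0.5477, -0.1532, 0.064]
orientation: [0.0, 1.0, 0.001, 0.0]
wrist_force: [-1.1, -0.3, 4.4]
opening: 0.0172
grip_force: 21.7
```

View pics/w2.png

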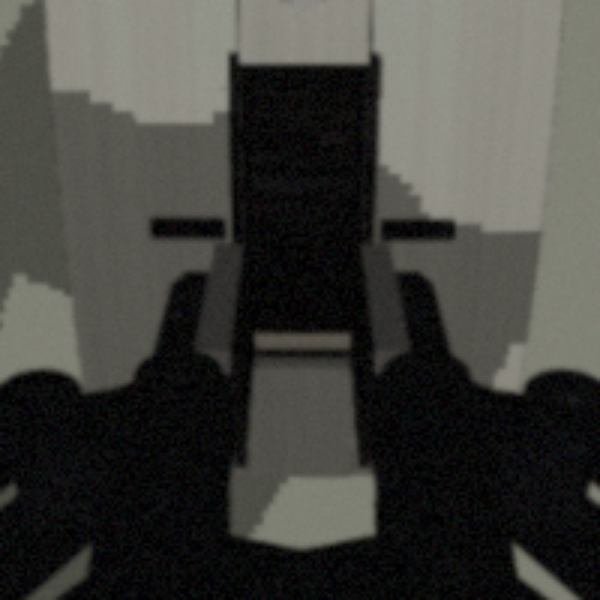

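The wheel is gripped (17 mm opening, 22 N). The line shows between the pads at crop (302,342) and the bars are at crop row 228. I'll roll away from the robot.

```bash
python3 -m handwheel '[1.5,0.3,0,0,0, 1.5,0.3,0,0,0, 1.5,0.3,0,0,0, 1.5,0.3,0,0,0, 1.5,0,0,0,0]'
cat >> h.py <<'E'
def line():
    c=cam('wrist'); a,d=camera('wrist'); s=state()['tool_pos']; print('tcp',s)
    g=a.astype(int).sum(2)//3; xs=[]
    # wheel centre column and candidate bright line along the rim: project rim points th -> pixel
    m,R,t=c; prof=[]; ths=np.arange(-.9,.9,.01)
    for th in ths:
        v=[]
        for y in (-.158,-.153,-.148):
            q=R@np.array([.5573+.035*np.sin(th),y,.038+.035*np.cos(th)])+t
            r=np.hypot(q[0],q[1]); al=np.arctan2(r,q[2]); u=m['cx']+m['fx']*al*q[0]/r; w=m['cy']+m['fy']*al*q[1]/r
            v.append(g[int(round(w)),int(round(u))])
        prof.append(min(v))
    prof=np.array(prof); hi=ths[(prof>35)]
    print('bright th',hi.round(2)); return a
E
python3 -c "
from h import *
line()"
```

```text
clock: 3.4
tool_pos: [0.5573, -0.1532, 0.0638]
orientation: [0.0, 1.0, 0.001, -0.003]
wrist_force: [-6.3, -1.8, 9.7]
opening: 0.0172
grip_force: 24.2
tcp [ 0.55727112 -0.15323803  0.0637753 ]
bright th [-0.5  -0.49 -0.48 -0.47 -0.46 -0.45 -0.44 -0.43 -0.42 -0.41 -0.4  -0.39
 -0.38 -0.37 -0.36 -0.35 -0.34 -0.33 -0.32 -0.31 -0.3 ]
```

```bash
python3 -m handwheel '[1.5,0.3,0,0,0, 1.5,0.3,0,0,0, 1.5,0.2,0,0,0, 1.5,0,0,0,0]'; python3 -c "
from h import *
a=line(); cv2.imwrite('pics/w3.png',cv2.resize(a[150:350,150:350],None,fx=3,fy=3)[:,:,::-1])"
```

```text
clock: 3.85
tool_pos: [0.5646, -0.1532, 0.0627]
orientation: [0.0, 1.0, 0.001, -0.003]
wrist_force: [-5.6, -2.7, 5.8]
opening: 0.0172
grip_force: 24.3
tcp [ 0.56457596 -0.15323102  0.06274595]
bright th [-0.35 -0.34 -0.33 -0.32 -0.31 -0.3  -0.29 -0.28 -0.27 -0.26 -0.25 -0.24
 -0.23 -0.22 -0.21 -0.2  -0.19 -0.18 -0.17 -0.16]
```

View pics/w3.png

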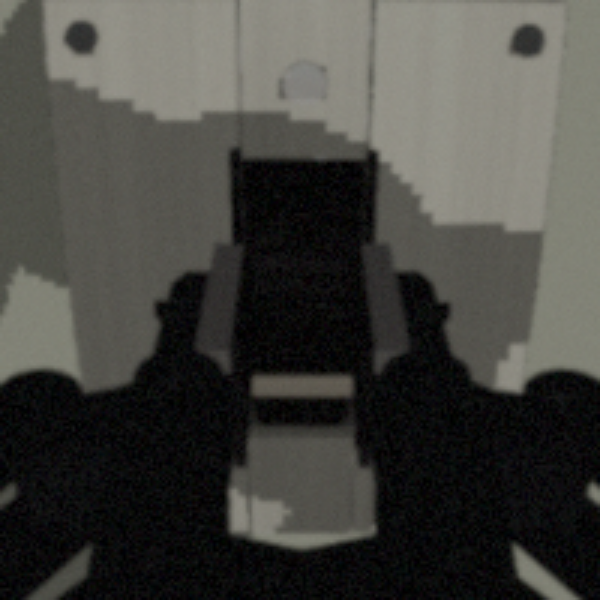

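The line is at crop row 386 (th about -0.25), and the wheel follows with some slip. I'll open, go back 15 mm and take a second stroke.

```bash
python3 -m handwheel '[3,0,0,0,0, 3,0,0,0,0, 3,-0.7,0,0,0, 3,-0.7,0,0,0, 1.5,0,0,0,0, 1.5,0,0,0,0, 1.5,0,0,0,0, 1.5,0,0,0,0]'; python3 -c "
from h import *
line()"; python3 -m handwheel '[1.5,0,0,0,0, 1.5,0.3,0,0,0, 1.5,0.3,0,0,0, 1.5,0.2,0,0,0, 1.5,0,0,0,0]';python3 -c "
from h import *
line()"
```

```text
clock: 4.7
tool_pos: [0.5518, -0.1531, 0.0629]
orientation: [-0.0, 1.0, 0.001, -0.002]
wrist_force: [-5.1, -2.4, 1.3]
opening: 0.0169
grip_force: 24.4
tcp [ 0.55182766 -0.15315021  0.06294222]
bright th [-0.33 -0.32 -0.31 -0.3  -0.29 -0.28 -0.27 -0.26 -0.25 -0.24 -0.23 -0.22
 -0.21 -0.2  -0.19 -0.18 -0.17 -0.16 -0.15 -0.14]
clock: 5.25
tool_pos: [0.559, -0.1532, 0.0629]
orientation: [-0.0, 1.0, 0.001, -0.003]
wrist_force: [-6.8, -2.5, 3.7]
opening: 0.0171
grip_force: 25.3
tcp [ 0.55904156 -0.15317868  0.06293369]
bright th [-0.19 -0.18 -0.17 -0.16 -0.15 -0.14 -0.13 -0.12 -0.11 -0.1  -0.09 -0.08
 -0.07 -0.06 -0.05 -0.04 -0.03 -0.02 -0.01  0.  ]
```

```bash
python3 -m handwheel '[1.5,0.2,0,0,0, 1.5,0.2,0,0,0, 1.5,0.08,0,0,0, 1.5,0,0,0,0, 3,0,0,0,0, 3,0,0,0,0, 3,-1.5,-2,0,0, 3,-2,-3.5,0,0]'; python3 -m handwheel '[3,-1,-2,0,0, 3,0,0,0,0, 3,0,0,0,0]'; python3 -c "
from h import *
a=line(); np.save('w4.npy',a); cv2.imwrite('pics/w4.png',cv2.resize(a[110:260,160:340],None,fx=4,fy=4,interpolation=2)[:,:,::-1])"
```

```text
clock: 6.1
tool_pos: [0.5414, -0.1397, 0.0701]
orientation: [0.05, 0.998, 0.022, 0.011]
wrist_force: [11.6, -58.3, -0.9]
opening: 0.0299
grip_force: 0.0
clock: 6.4
tool_pos: [0.5217, -0.0773, 0.0636]
orientation: [-0.0, 1.0, 0.001, 0.001]
wrist_force: [0.4, -0.1, 0.1]
opening: 0.0297
grip_force: 0.0
tcp [ 0.52200421 -0.07757668  0.06367308]
bright th [-0.53 -0.52 -0.51 -0.5  -0.49 -0.48 -0.47 -0.46 -0.45 -0.44 -0.43 -0.42
 -0.41 -0.4  -0.39 -0.38 -0.37 -0.36 -0.35 -0.34 -0.33 -0.32]
```

View pics/w4.png

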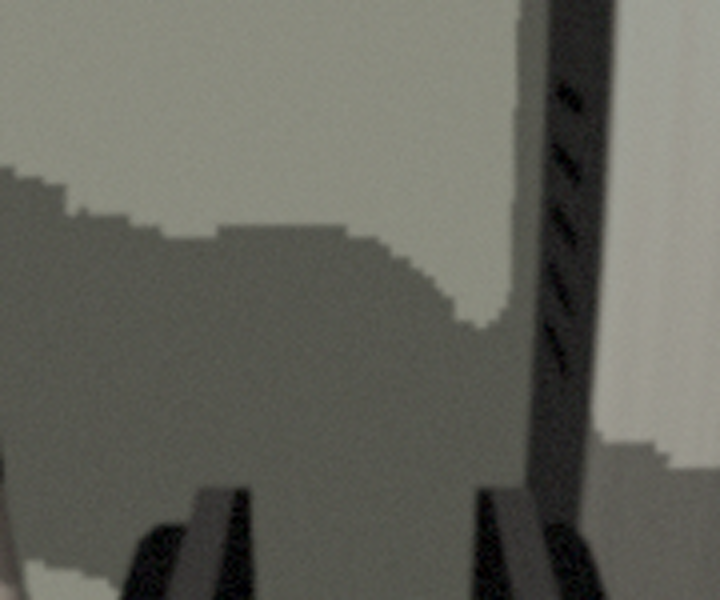

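My mistake: I typed the retreat as a sideways shift (y) instead of a lift (z), so the fingers dragged over the wheel with a wrist force of 58 N. The picture shows the hand beside the box. I'll lift clear and look again before doing anything else.

```bash
python3 -m handwheel '[3,0,0,-4,0, 3,0,0,-4,0, 3,0,4,0,0, 3,0,3.5,0,0, 3,0,0,0,0, 3,0,0,0,0]'; python3 -c "
from h import *
a=line(); b,_=camera('top'); x=cv2.resize(a[110:260,160:340],None,fx=4,fy=4,interpolation=2)[:,:,::-1]; y=cv2.resize(b[140:215,165:350],(720,292))[:,:,::-1]
cv2.imwrite('pics/w5.png',cv2.resize(np.vstack([x,y]),None,fx=.67,fy=.67))"
```

```text
clock: 7.05
tool_pos: [0.5217, -0.1534, 0.1434]
orientation: [-0.0, 1.0, 0.0, 0.0]
wrist_force: [-0.5, -0.3, 0.7]
opening: 0.0298
grip_force: 0.0
tcp [ 0.52135614 -0.15259331  0.14309263]
bright th [-0.52 -0.51 -0.5  -0.49 -0.48 -0.47 -0.46 -0.45 -0.44 -0.43 -0.42 -0.41
 -0.4  -0.39 -0.38 -0.37 -0.36 -0.35 -0.34 -0.33]
```

View pics/w5.png

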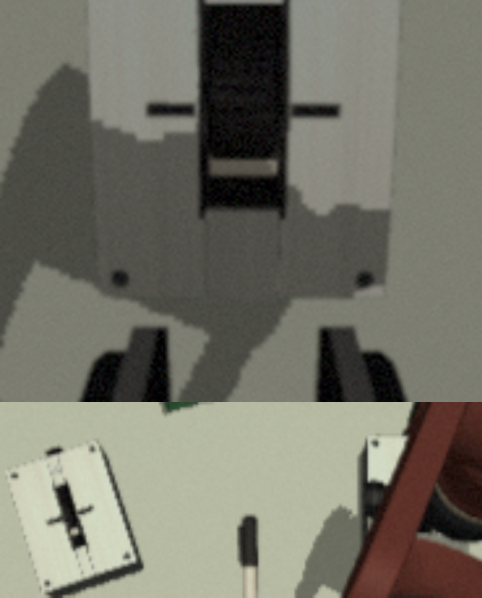

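The drag rolled the wheel back to about -0.42. The line is at crop row 167 and the bars at row 110. The stirrer in the lower crop looks unchanged. I'll grip again.

```bash
python3 -m handwheel '[3.5,1.2,0,3,0, 3.5,1.3,0,3,0, 3.5,0,0,1.2,0, 3.5,0,0,0.5,0, 3.5,0,0,0.3,0, 3.5,0,0,0,0]' 20; python3 -m handwheel '[1.5,0,0,0,0, 1.5,0,0,0,0, 1.5,0,0,0,0, 1.5,0,0,0,0, 1.5,0,0,0,0]'
```

```text
clock: 7.75
tool_pos: [0.5462, -0.1528, 0.0639]
orientation: [0.0, 1.0, 0.001, 0.0]
wrist_force: [-0.3, -0.1, 1.0]
opening: 0.0349
grip_force: 0.0
clock: 8.25
tool_pos: [0.5468, -0.1533, 0.0647]
orientation: [0.0, 1.0, 0.001, 0.001]
wrist_force: [-1.5, 0.3, 6.2]
opening: 0.017
grip_force: 23.3
```

```bash
python3 -m handwheel '[1.5,0.3,0,0,0, 1.5,0.3,0,0,0, 1.5,0.3,0,0,0, 1.5,0.3,0,0,0, 1.5,0.3,0,0,0, 1.5,0,0,0,0]';python3 -c "
from h import *
line()"
```

```text
clock: 8.85
tool_pos: [0.5592, -0.1533, 0.0643]
orientation: [0.0, 1.0, 0.001, -0.003]
wrist_force: [-7.2, -0.5, 10.1]
opening: 0.0172
grip_force: 26.7
tcp [ 0.55920071 -0.15325669  0.06430399]
bright th [-0.28 -0.27 -0.26 -0.25 -0.24 -0.23 -0.22 -0.21 -0.2  -0.19 -0.18 -0.17
 -0.16 -0.15 -0.14 -0.13 -0.12 -0.11 -0.1 ]
```

```bash
python3 -m handwheel '[1.5,0.3,0,0,0, 1.5,0.3,0,0,0, 1.5,0.3,0,0,0, 1.5,0,0,0,0]';python3 -c "
from h import *
line()"
```

```text
clock: 9.3
tool_pos: [0.5674, -0.1533, 0.063]
orientation: [0.0, 1.0, 0.001, -0.003]
wrist_force: [-4.9, -1.2, 4.9]
opening: 0.017
grip_force: 26.3
tcp [ 0.56738246 -0.15326416  0.06299671]
bright th [-0.11 -0.1  -0.09 -0.08 -0.07 -0.06 -0.05 -0.04 -0.03 -0.02 -0.01  0.
  0.01  0.02  0.03  0.04  0.05  0.06  0.07]
```

Estimate is about -0.02. I'll release, lift straight up and check.

```bash
python3 -m handwheel '[3.5,0,0,0,0, 3.5,0,0,0,0, 3.5,0,0,-1,0, 3.5,0,0,-3,0, 3.5,0,0,-4,0, 3.5,-3,0,-1,0, 3.5,-2,0,0,0, 3.5,0,0,0,0]'
python3 - <<'E'
from h import *
a=line(); np.save('w6.npy',a); c=cam('wrist'); b,_=camera('side')
x=cv2.resize(a[110:260,160:340],None,fx=3,fy=3,interpolation=2)[:,:,::-1]
y=cv2.resize(b[220:285,225:320],(540,140),interpolation=2)[:,:,::-1]
cv2.imwrite('pics/w6.png',np.vstack([x,y]))
m,R,t=c
def px(P):
    q=R@np.array(P)+t; r=np.hypot(q[0],q[1]); al=np.arctan2(r,q[2]); return m['cx']+m['fx']*al*q[0]/r, m['cy']+m['fy']*al*q[1]/r
print([px([.5573,-.153+k,.06]) for k in(-.022,.022)],px([.5573,-.153,.073]),-R.T@t)
g=a.astype(int).sum(2)//3
def show(u):
    u=int(round(u)); print(u,g[140:170,u])
for k in(-.025,.025): show(px([.5573,-.153+k,.06])[0])
show(px([.5573,-.153,.073])[0])
E
```

```text
clock: 10.15
tool_pos: [0.5188, -0.1528, 0.1545]
orientation: [0.0, 1.0, 0.001, 0.0]
wrist_force: [1.0, 0.0, -0.6]
opening: 0.0349
grip_force: 0.0
tcp [ 0.51987234 -0.15296056  0.15418726]
bright th [-0.11 -0.1  -0.09 -0.08 -0.07 -0.06 -0.05 -0.04 -0.03 -0.02 -0.01  0.
  0.01  0.02  0.03  0.04  0.05  0.06  0.07  0.08]
[(np.float64(278.4730683624909), np.float64(146.28953687944028)), (np.float64(224.10312990647054), np.float64(146.14703967257455))] (np.float64(251.34987879504567), np.float64(149.12759678398845)) [ 0.60023343 -0.15213451  0.29685991]
282 [139 135 112  62  18  22  28  66 113 132 135 138 138 140 138 137 139 136
 136 139 137 136 139 138 137 138 139 135 137 135]
220 [133 115  78  37  19  25  60 107 130 135 135 138 137 133 136 135 130 107
  85  80  80  78  79  81  82  80  79  81  82  83]
251 [ 21  16   6  21  53 105 131 139 140 140 137 116  78  36  17  16  14  17
   9  11   0  16   6  17  10   6   4  10   3   1]
```

View pics/w6.png

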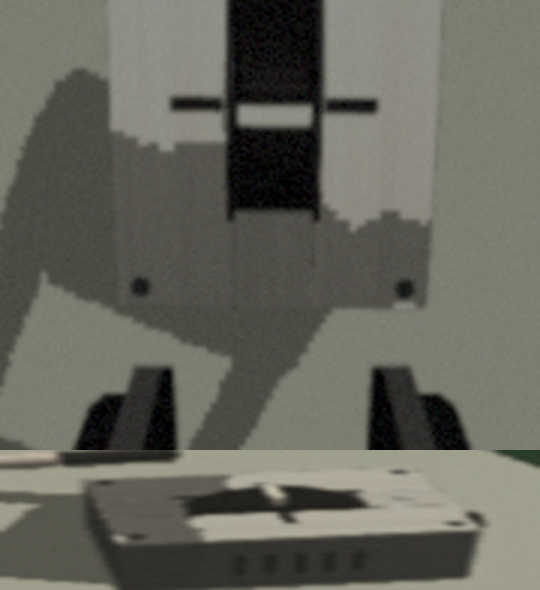

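The line sits at image rows 144–152 and the bars at row 144.6, with some parallax because the wrist camera is 42 mm beyond the bars. I'll move the camera right over the bars for a parallax-free check.

```bash
python3 -m handwheel '[3.5,-2.2,0,0,0, 3.5,-2,0,0,0, 3.5,0,0,0,0, 3.5,0,0,0,0, 3.5,0,0,0,0]'
python3 - <<'E'
from h import *
c=cam('wrist'); a,_=camera('wrist'); m,R,t=c; print(-R.T@t)
def px(P):
    q=R@np.array(P)+t; r=np.hypot(q[0],q[1]); al=np.arctan2(r,q[2]); return np.array([m['cx']+m['fx']*al*q[0]/r, m['cy']+m['fy']*al*q[1]/r])
g=a.astype(float).mean(2)
p0=px([.5585,-.153,.06]); pt=px([.5585,-.153,.073]); print(p0,pt)
v0=int(p0[1])-14
def cen(col,inv):
    s=g[v0:v0+29,col]; w=(s.max()-s if inv else s-s.min()); w=np.clip(w-.5*w.max(),0,None); return v0+(w*np.arange(29)).sum()/w.sum()
for k in(-.026,-.023,-.02,.02,.023,.026): u=px([.5585,-.153+k,.06])[0]; print('bar',round(u),cen(int(round(u)),1).round(2))
for k in(-.005,0,.005): u=px([.5585,-.153+k,.073])[0]; print('line',round(u),cen(int(round(u)),0).round(2))
print('px/mm',(px([.5585,-.153,.073])-px([.5595,-.153,.073]))[1])
E
```

```text
clock: 10.75
tool_pos: [0.4795, -0.1534, 0.1536]
orientation: [0.0, 1.0, 0.001, 0.001]
wrist_force: [0.2, -0.1, 0.3]
opening: 0.0348
grip_force: 0.0
[ 0.5598327  -0.15247269  0.29629024]
[251.02864131  94.42477913] [251.06758048  94.5225415 ]
bar 284 96.32
bar 280 96.31
bar 277 96.28
bar 226 95.69
bar 222 95.58
bar 218 95.67
line 258 97.02
line 251 96.98
line 244 96.83
px/mm 1.3315029052203613
```

Both looks put the line 0.6 mm short of the bars, about -0.02 rad, which is level for practical purposes. The hand is clear and the stirrer hasn't been touched.

```bash
python3 -c "
from workcell import *
print(hand_in())"
```

```text
the job is handed in; nothing more can be done
None
```

I set the lamp dimmer to half-way and handed it in with the hand clear: its white line is within about 0.6 mm (-0.02 rad) of the index bars and the stirrer was not touched, but one mistyped move dragged the fingers sideways over the wheel (58 N read at the wrist just after), and I had to roll it back.

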